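# Set the thick torque driver to 5

## Robot

A 6-joint arm with a two-finger parallel gripper is mounted at the origin on a cart in front of the work surface, level with it; the furniture and walls round the work are solid. World frame = base frame: x ahead of the robot, y to its left, z up, the work surface at z = 0. Lengths are in m, angles in degrees, forces in N, time in s.
With the tool pointing down it reaches from about 0.25 to 0.725 m from the base axis. Payload 9.7 kg.
Tool frame: the origin (TCP) lies between the finger pads; the fingertips stand 11 mm ahead of it and the grasp point (between the pads) lies 8 mm behind it; z points along the fingers, x is the direction in which the jaws open and shut, and the axes are right-handed (so a half turn about z gives the same grasp; the last joint's range is limited). The gripper opens to 85 mm and grips with 20 to 120 N. Pads are 22 mm wide; open, the fingers measure 114 mm over their backs; the gripper's body (76 mm by 85 mm) begins 54 mm behind the grasp point. The pads swing forward as they close: fully open they stand 13 mm farther back than shut.
Start: joints at [69.901, 4.979, 10.078, 95.1, 0, 90], TCP at [0.189, 0.517, 0.242] pointing down, gripper open.
Joint ranges: [-179.16, 179.16], [-48.56, 103.87], [-65.8, 70.77], [-126.05, 130.52], [-82.76, 87.17], [-180, 180]. Speed limits (degrees/s): [127.2, 127.2, 147.25, 180, 180, 180].

## Interface

Orientations are given as [roll, pitch, yaw] about the fixed x, y, z axes, in that order (R = Rz(yaw) Ry(pitch) Rx(roll)).
In Python, from workcell import get_obs, camera, job_done gives the robot as it stands.
- The arm moves only by the tool arm_command, never from a script. Its argument "increments" is a list of rows, each a list of 2 entries, a list of its own where there are three numbers: the shift along the tool's x, y, z in units of 25 mm (1.0 is 25 mm), then the turn about the tool's z in units of 6 degrees (1.0 is 6 degrees). In form: [[[dx, dy, dz], roll], ...]. A call has 1 to 5 rows; each row is the pose to reach, as a shift and turn from the pose measured when the call began, along the tool's axes at that moment; what a row does not reach only later rows make up. A row lasts 1/10 s, in which the tool goes at most 50 mm and 8.59 degrees, less where a joint would pass 70% of its speed; a pose out of reach is approached as far as the arm can. A call with a gripper value outside its range is refused whole. "claw" is the closure, from -1 (fully open) to 1 (shut), so that 0 is half open, set as the call begins (left out, the last holds). The fingers move at their own pace and stop on an object; "force" is the grip in N (left out, the last holds). Time passes only in rows, so rows that repeat a pose let the fingers close. It gives the time, the measured TCP pose, the force and the opening at its end, in the units of the state.
- get_obs(): the state, without advancing time (a new reading comes with each control period).
- camera(name): name is "scene" or "top"; returns a dict with "frame" (384x512x3 uint8, red, green, blue), "range_z" (384x512 float32, m along the optical axis (not along the pixel's ray), 0 where there is no reading), "K" (3x3 intrinsics, pixels), "k1" (the pictures are not rectified: a ray, as slopes to the right and down, at radius r is drawn at 1 + k1 r^2 times it, then the intrinsics apply), "R" (3x3) and "t" (3): a world point X has camera coordinates R X + t. Camera axes: x right, y down, z forward; pixel columns grow to the right and rows downward; lengths in m; the calibration is good to about 2 mm. A picture is of the moment at which its call begins.
- job_done(): hands the job in, once; it reports no verdict.
The state is a dict: "time": time; "q": joint angles; "qd": joint speeds; "joint_efforts": joint torques, N m; "ee_pos": TCP position; "tcp_rot": TCP orientation; "wrist_force": force on the tool from outside, world axes, zero at the start; "torque": the same for the moment, N m; "opening": finger opening in m.
Only numpy, scipy, OpenCV 4.12 (cv2) and the standard library are available. Lean on these libraries where they do the work, as an engineer would, in place of code of your own. Each camera call takes 0.05 s, during which the arm holds its last target.

## Task

Two torque drivers stand upright in wooden blocks on the bench, each with a click-stop setting sleeve on top. Turn the sleeve of the thick one until its pointer clicks in at 5 on the scale, then let go; leave the slim driver's setting as it is.

Things in the scene. Friction and masses are not known exactly. Their poses are not given: they have to be found in the camera images.
- thick_sleeve (a joint): angle of the thick driver's sleeve, rad: 0 at number 1, growing anticlockwise seen from above by 0.489 (28 degrees) a number, so 5 is at 1.955 and 6 at 2.443; stops just beyond 1 and 6. White numerals 1 to 6 are on the fixed dark scale plate below it, on the robot's side, left to right. Starts at 2, 3 or 4. Clicks (0.06 N m) draw it to a number from 10 degrees off
- thick_sleeve_grip (a point): on the axis of the thick driver's ribbed aluminium sleeve: upright cylinder, diameter 42, 38 mm high, free above. The point is 151 mm above the bench, 12 below the sleeve's top, 26 above the scale plate (fingers may reach 20 below it). Middle of a grasp from above at any yaw. The black driver, 84 mm wide over its flared top, is fixed in a wooden block 80x80x30 screwed to the bench
- thick_sleeve_pointer (a point): tip of the white pointer at the foot of the thick driver's sleeve: 6 mm wide, 4 high, 31 mm from the axis, 127 mm above the bench; it turns with the sleeve over the scale plate (numerals 6.5 mm high, with ticks). A black line on the sleeve's flat top points the same way
- slim_sleeve_pointer (a point): tip of the pointer of the slim driver, a bystander of the same build and height: sleeve diameter 26 mm, black body 62 mm wide over its flared top, pointer tip 23 mm from its axis and 127 mm above the bench. It stands at 3 and stays there. The drivers' axes are at least 120 mm apart; either may be the one farther left
There are look-alikes about, which are no part of the job. What is shaped like the part that bears thick_sleeve but purple is not meant.

How it is judged:
By the outcome, as a careful person would: the job done as asked, in the order asked, and still so for the second after the job is handed in, with the robot touching nothing.
It also fails if it takes over 32 s, if anything falls off the work surface, if the arm or the gripper's body presses on something with over 40 N, if the wrist force passes 120 N, or if a joint passes its speed limit or range.

## Working session

There is one attempt and no reset: what is moved stays moved. The work goes in short steps, Python scripts to look and compute and a tool call to move; the robot and the scene stay as the last step left them, time stands still between calls to the robot, and variables do not carry over. Pictures are saved under pics/ and viewed, and the job is handed in when it is done.

Besides the shell and the picture viewer there is one more tool, called in YAML: its name, and indented under it one key for each argument. arm_command: Moves the arm, as the interface text tells. Its arguments: {"type":"object","properties":{"increments":{"type":"array"},"claw":{"type":"number"},"force":{"type":"number"}},"required":["increments"]}

```bash
ls; mkdir -p pics
python3 - <<'E'
from workcell import get_obs, camera
import cv2,numpy as np,pickle
o=get_obs();print(o)
for n in("scene","top"):
    c=camera(n);pickle.dump(c,open(n+'.pkl','wb'));cv2.imwrite(f'pics/{n}1.png',cv2.resize(c['frame'][:,:,::-1],(768,576)))
    print(c['K'],c['k1'],c['R'],c['t'])
E
```

```text
pics
{'time': 0.0, 'q': array([ 6.99020396e+01,  5.01094270e+00,  1.00321304e+01,  9.51021235e+01,
       -4.53679196e-04,  9.00008870e+01]), 'qd': array([-0.11001404, -0.06809429, -0.03201602, -0.00663641,  0.04770229,
        0.00892768]), 'joint_efforts': array([-1.01031674e-03, -5.20395112e+01,  4.64797604e+01,  1.64466334e-02,
       -3.55554766e-05, -1.57064420e-05]), 'ee_pos': array([0.18891147, 0.51627549, 0.24156379]), 'tcp_rot': array([1.79999545e+02, 8.09357064e-02, 6.99011526e+01]), 'wrist_force': array([-0.01703388,  0.85868125, -0.14931953]), 'torque': array([-0.00840477,  0.00804245,  0.0098563 ]), 'opening': 0.08570347196086199}
[[396.13791517   0.         253.81300614]
 [  0.         396.13791517 193.69807347]
 [  0.           0.           1.        ]] -0.047764310590425976 [[ 0.56281311 -0.82658075  0.00238097]
 [-0.44791031 -0.30739742 -0.83957322]
 [ 0.69470696  0.47145635 -0.54324133]] [-0.43136653  0.26115154  0.9745612 ]
[[383.13268868   0.         251.83813151]
 [  0.         383.13268868 199.05877219]
 [  0.           0.           1.        ]] -0.08475145515524675 [[-0.0173012  -0.99951331  0.02595777]
 [-0.99730104  0.01539854 -0.07178801]
 [ 0.07135336 -0.02712972 -0.99708208]] [-0.19728847  0.46170437  1.20192722]
```

View pics/scene1.png

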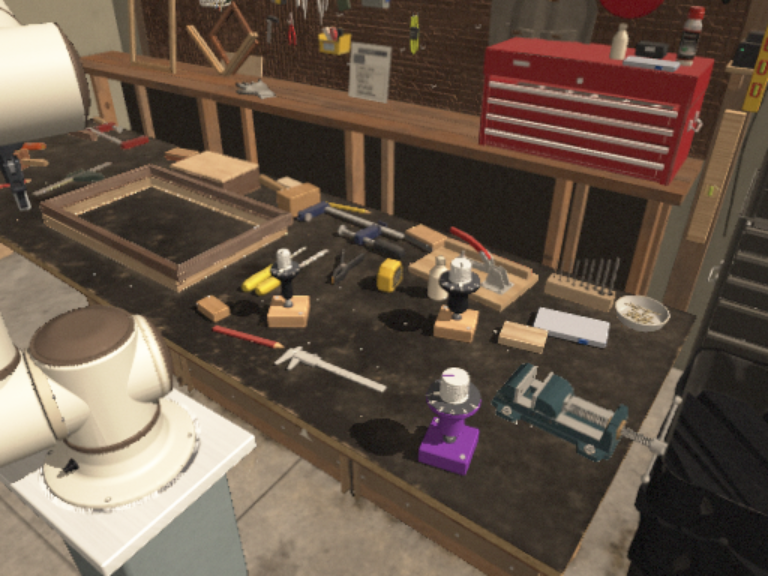

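View pics/top1.png

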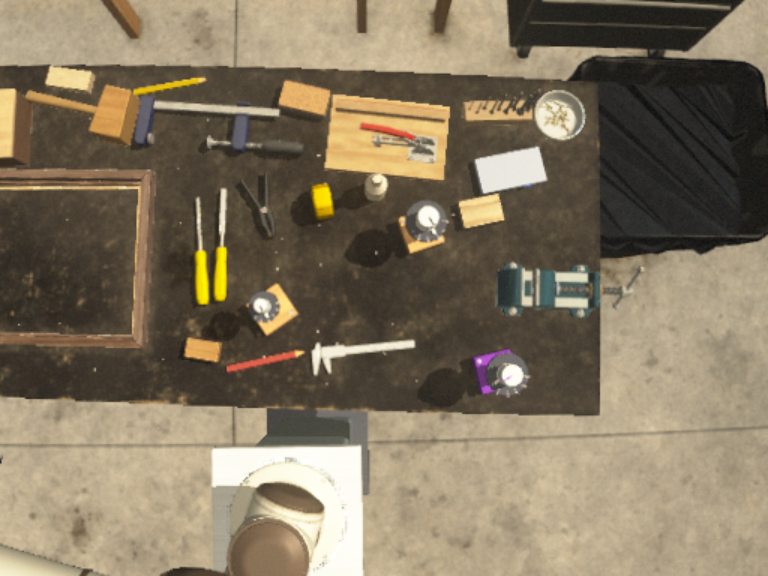

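Three look-alikes show in the top view: black driver A at about (427,217), a smaller black one B at (264,304), and a purple one at (510,375). A looks like the thick black driver, B the slim one, and purple is ruled out. I'll measure the sizes and look at enlarged crops.

```bash
cat > h.py <<'E'
import numpy as np,cv2
def ray(c,uv):
    p=cv2.undistortPoints(np.array([[uv]],float),c['K'],np.array([c['k1'],0,0,0,0.]))[0,0]
    d=c['R'].T@np.array([p[0],p[1],1]);o=-c['R'].T@c['t'];return o,d
def onz(c,uv,z):
    o,d=ray(c,uv);return o+d*(z-o[2])/d[2]
def proj(c,X):
    return cv2.projectPoints(np.array(X,float).reshape(-1,1,3),cv2.Rodrigues(c['R'])[0],c['t'],c['K'],np.array([c['k1'],0,0,0,0.]))[0][:,0]
def cloud(c):
    h,w=c['range_z'].shape
    v,u=np.mgrid[:h,:w]
    p=cv2.undistortPoints(np.stack([u,v],-1).reshape(-1,1,2).astype(float),c['K'],np.array([c['k1'],0,0,0,0.]))[:,0]
    z=c['range_z'].reshape(-1,1)
    P=(np.hstack([p,np.ones((len(p),1))])*z-c['t'])@c['R']
    P[z[:,0]==0]=np.nan
    return P.reshape(h,w,3)
E
python3 - <<'E'
import pickle
from h import *
T=pickle.load(open('top.pkl','rb'));S=pickle.load(open('scene.pkl','rb'))
P=cloud(T)
for n,(u,v) in dict(A=(285,145),B=(176,203),purple=(341,250)).items():
    g=P[v-25:v+25,u-25:u+25]; m=np.nan_to_num((g[...,2]>.15)&(g[...,2]<.18)).astype(np.uint8)
    vv,uu=np.nonzero(m); q=g[m>0]
    (cx,cy),r=cv2.minEnclosingCircle(np.stack([uu,vv],1).astype(np.float32))
    ctr=onz(T,(uu.mean()+u-25,vv.mean()+v-25),.163)
    m2=np.nan_to_num((g[...,2]>.11)&(g[...,2]<.14)); q2=g[m2]
    print(n,'n',len(q),'z',np.median(q[:,2]),'ctr',ctr,'diam',2*np.sqrt(m.sum()/np.pi)*(1.2-.163)/383, 'flare ext',np.ptp(q2[:,0]),np.ptp(q2[:,1]),np.median(q2[:,2]))
a=[cv2.resize(T['frame'][v-22:v+22,u-22:u+22,::-1],(390,390),interpolation=cv2.INTER_CUBIC) for u,v in((285,145),(176,203))]
cv2.imwrite('pics/crop_top.png',np.hstack(a))
a=[cv2.resize(S['frame'][v-28:v+28,u-28:u+28,::-1],(390,390),interpolation=cv2.INTER_CUBIC) for u,v in((306,190),(190,185))]
cv2.imwrite('pics/crop_sc.png',np.hstack(a))
E
```

```text
A n 175 z 0.16263360378862018 ctr [ 0.60226301 -0.29739523  0.163     ] diam 0.04041606860532111 flare ext 0.08168659792735711 0.08325949725666953 0.1253836665238256
B n 71 z 0.16238654739517647 ctr [0.43813136 0.01843495 0.163     ] diam 0.025743299900274925 flare ext 0.061190706353940805 0.05925053732784197 0.1246459013839543
purple n 185 z 0.1638761085035511 ctr [ 0.30204582 -0.44857725  0.163     ] diam 0.04155477220518579 flare ext 0.08188414926826981 0.08335030393028048 0.12602091492813533
```

View pics/crop_top.png

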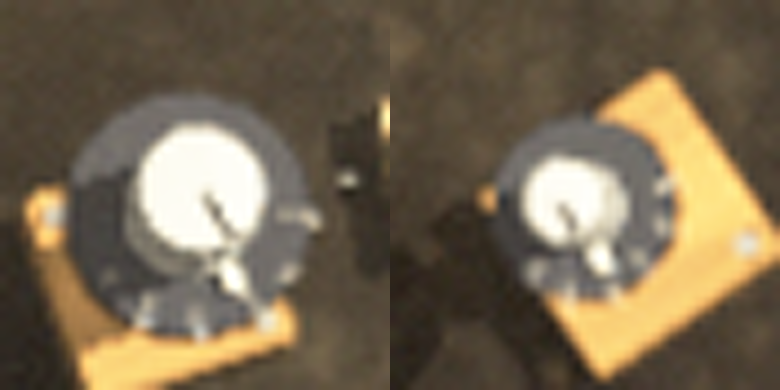

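View pics/crop_sc.png

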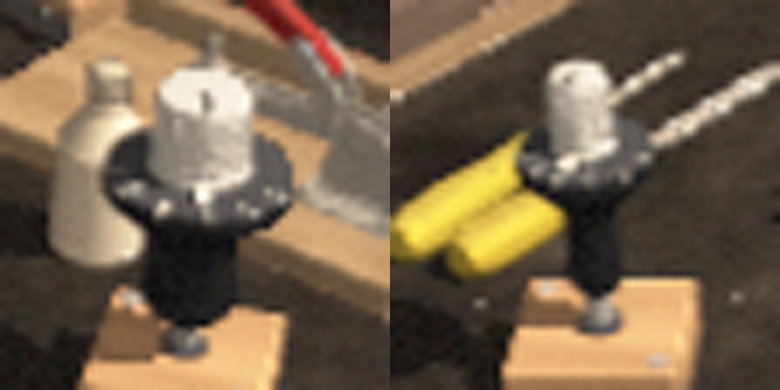

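A is the thick driver: its sleeve measures 40 mm, its flare 82–83 mm and it is black. B is slim, at 26 and 60 mm. Next I'll measure the angles of the numerals and the pointer on A.

```bash
cat > pol.py <<'E'
from h import *
def polar(c,ctr,rmax=.045,z=.1255,name='x'):
    th=np.deg2rad(np.arange(0,360,1)); r=np.arange(.014,rmax,.0005)
    X=np.array([[ctr[0]+rr*np.cos(t),ctr[1]+rr*np.sin(t),z] for rr in r for t in th])
    uv=proj(c,X).astype(np.float32).reshape(len(r),len(th),2)
    return r,cv2.remap(c['frame'],uv[...,0],uv[...,1],cv2.INTER_CUBIC)
E
python3 - <<'E'
import pickle
from pol import *
T=pickle.load(open('top.pkl','rb'));S=pickle.load(open('scene.pkl','rb'))
# refine plate centre: flare points
P=cloud(T); 
for c,nm in((T,'top'),(S,'scene')):
  P=cloud(c); m=(abs(P[...,0]-.602)<.06)&(abs(P[...,1]+.297)<.06)
  q=P[m&(P[...,2]>.155)&(P[...,2]<.17)];print(nm,'sleeve top',q.mean(0),(q.max(0)+q.min(0))/2)
  q=P[m&(P[...,2]>.118)&(P[...,2]<.132)];(a,b),r=cv2.minEnclosingCircle(q[:,:2].astype(np.float32));print('plate',a,b,r,q[:,2].mean())
ims=[]
for c in(T,S):
    r,im=polar(c,(.602,-.298)); ims.append(cv2.resize(im[::-1,60:][:, :,::-1],(780,250),interpolation=cv2.INTER_CUBIC))
im=np.vstack(ims)
for a in range(60,360,20): cv2.putText(im,str(a),(int((a-60)*2.6),12),0,.4,(0,255,0),1); cv2.line(im,(int((a-60)*2.6),0),(int((a-60)*2.6),4),(0,255,0),1)
cv2.imwrite('pics/pol1.png',im)
E
```

```text
top sleeve top [ 0.60278608 -0.29783087  0.16252385] [ 0.60274796 -0.29868051  0.16210532]
plate 0.6028241515159607 -0.29878005385398865 0.042614080011844635 0.12530383216761418
scene sleeve top [ 0.60062624 -0.30042376  0.16225063] [ 0.60479838 -0.29938038  0.16096853]
plate 0.6025529503822327 -0.298974871635437 0.04277890548110008 0.12560502934437312
```

View pics/pol1.png

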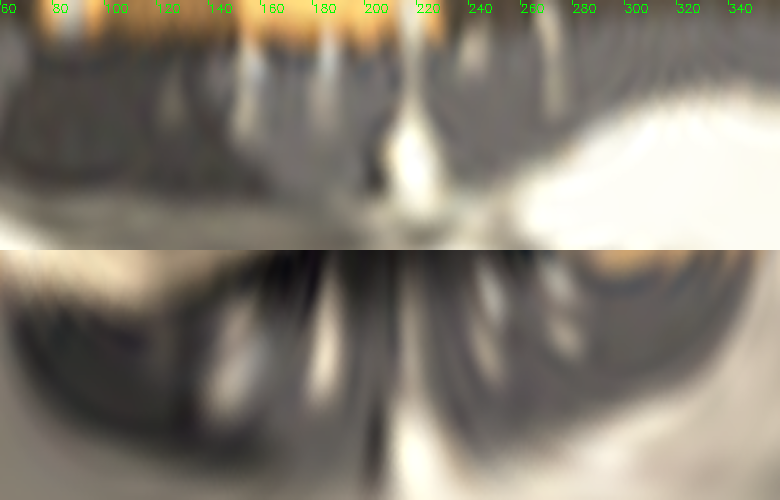

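The numerals lie at about 126, 154, 183, 211, 239 and 268° (1 to 6), and the pointer is at about 214°, so it starts at 4. I need +28°, to about 239°. Next I'll check what stands near the grasp and plan the travel.

```bash
cat > plan.py <<'E'
from h import *
from workcell import get_obs
from scipy.spatial.transform import Rotation as Ro
def to(tgt,yaw):
    o=get_obs();R=Ro.from_euler('xyz',o['tcp_rot'],degrees=True)
    d=R.inv().apply(np.array(tgt)-o['ee_pos'])
    G=Ro.from_euler('xyz',[180,0,yaw],degrees=True)
    rv=(R.inv()*G).as_rotvec(degrees=True)
    print('t',round(o['time'],2),'pos',o['ee_pos'].round(4),'rot',o['tcp_rot'].round(2),'q',o['q'].round(1),'open',round(o['opening'],4),'F',o['wrist_force'].round(1),'tau',o['torque'].round(2))
    print('units',(d/.025).round(2),'turn',(rv/6).round(2))
E
python3 - <<'E'
import pickle
from plan import *
for n in('top','scene'):
    P=cloud(pickle.load(open(n+'.pkl','rb')))
    d=np.hypot(P[...,0]-.6025,P[...,1]+.2987);m=(d>.047)&(d<.13)&(P[...,2]>.075)&(P[...,2]<.4)
    q=P[m];print(n,len(q))
    if len(q): print(q.mean(0),q.max(0),d[m].min())
to((.6025,-.2987,.242),-26)
E
```

```text
top 25
[ 0.68905689 -0.20737095  0.08902371] [ 0.69843152 -0.19841744  0.10310215] 0.12125996427167296
scene 43
[ 0.69094208 -0.2085852   0.08789954] [ 0.69890946 -0.19939431  0.102781  ] 0.12034843628834098
t 0.1 pos [0.1889 0.5164 0.2417] rot [-1.80e+02  7.00e-02  6.99e+01] q [69.9  5.  10.  95.1  0.  90. ] open 0.0852 F [-0.   0.  -0.4] tau [-0.02  0.04  0.01]
units [-2.493e+01  2.674e+01  1.000e-02] turn [1.000e-02 1.000e-02 1.598e+01]
```

arm_command:
  increments:
    - [[-1.1,1.2,0],0.7]
    - [[-2.2,2.4,0],1.4]
    - [[-3.3,3.5,0],2.1]
    - [[-4.4,4.7,0],2.8]
    - [[-5.5,5.9,0],3.5]
  claw: -1

```text
time: 0.6
ee_pos: [0.2805, 0.335, 0.2415]
tcp_rot: [180.0, 0.1, 48.8]
wrist_force: [0.9, -0.0, -0.0]
opening: 0.0857
```

```bash
python3 -c "
from plan import *
to((.6025,-.2987,.242),-26)"
```

```text
t 0.6 pos [0.2805 0.335  0.2415] rot [1.7997e+02 8.0000e-02 4.8760e+01] q [ 50.1 -10.3  -4.7  95.7  -0.   91.3] open 0.0857 F [ 0.9 -0.  -0. ] tau [ 0.06 -0.06 -0.06]
units [-1.057e+01  2.640e+01  1.000e-02] turn [1.000e-02 1.000e-02 1.246e+01]
```

arm_command:
  increments:
    - [[-0.6,1.6,0],0.8]
    - [[-1.3,3.1,0],1.7]
    - [[-1.9,4.7,0],2.5]
    - [[-2.5,6.3,0],3.4]
    - [[-3.2,7.9,0],4.2]

```text
time: 1.1
ee_pos: [0.3766, 0.143, 0.2416]
tcp_rot: [179.9, 0.1, 23.4]
wrist_force: [1.1, 0.0, -0.3]
opening: 0.0854
```

```bash
python3 -c "
from plan import *
to((.6025,-.2987,.242),-26)"
```

```text
t 1.1 pos [0.3766 0.143  0.2416] rot [1.7994e+02 6.0000e-02 2.3350e+01] q [ 20.8 -14.9  -8.5  96.5  -0.1  87.5] open 0.0854 F [ 1.1  0.  -0.3] tau [ 0.02 -0.06 -0.01]
units [ 1.29 19.8   0.  ] turn [0.01 0.   8.23]
```

arm_command:
  increments:
    - [[0.1,1.6,0],0.8]
    - [[0.2,3.2,0],1.6]
    - [[0.3,4.8,0],2.4]
    - [[0.4,6.4,0],3.2]
    - [[0.5,8.0,0],4.0]

```text
time: 1.6
ee_pos: [0.4677, -0.0373, 0.2416]
tcp_rot: [179.9, 0.0, -0.9]
wrist_force: [0.6, 1.4, -0.3]
opening: 0.0852
```

```bash
python3 -c "
from plan import *
to((.6025,-.2987,.242),-26)"
```

```text
t 1.6 pos [ 0.4677 -0.0373  0.2416] rot [ 1.7993e+02  4.0000e-02 -8.6000e-01] q [-4.5 -6.  -0.9 95.1 -0.1 86.3] open 0.0852 F [ 0.6  1.4 -0.3] tau [-0.01 -0.04  0.04]
units [ 5.550e+00  1.037e+01 -1.000e-02] turn [0.01 0.   4.19]
```

arm_command:
  increments:
    - [[0.9,1.6,0],0.8]
    - [[1.8,3.2,0],1.6]
    - [[2.6,4.9,0],2.4]
    - [[3.5,6.5,0],3.2]
    - [[4.4,8.2,0],4.2]

```text
time: 2.1
ee_pos: [0.5751, -0.2458, 0.2413]
tcp_rot: [179.9, 0.0, -26.3]
wrist_force: [0.7, 0.8, -0.2]
opening: 0.0857
```

```bash
python3 -c "
from plan import *
to((.6025,-.2987,.242),-26)"
```

```text
t 2.1 pos [ 0.5751 -0.2458  0.2413] rot [ 1.7992e+02  3.0000e-02 -2.6270e+01] q [-23.1  15.8  22.4  96.6  -0.1  93.2] open 0.0857 F [ 0.7  0.8 -0.2] tau [ 0.07 -0.06 -0.05]
units [ 1.92  1.41 -0.03] turn [ 0.01  0.   -0.05]
```

arm_command:
  increments:
    - [[1.0,0.7,0],0]
    - [[1.9,1.4,0],0]
    - [[1.9,1.4,0],0]

```text
time: 2.4
ee_pos: [0.6028, -0.3011, 0.2386]
tcp_rot: [179.9, 0.2, -26.4]
wrist_force: [0.4, -0.7, 0.1]
opening: 0.0857
```

Run:
```python
from plan import *
from workcell import camera
to((.6025,-.2987,.145),-26)
for n in('scene','top'):
    c=camera(n);u,v=proj(c,[.6,-.3,.15])[0].astype(int)
    cv2.imwrite(f'pics/{n}2.png',cv2.resize(c['frame'][v-60:v+50,u-60:u+60,::-1],(720,600) if 0 else (654,600),interpolation=cv2.INTER_CUBIC))
```

```text
t 2.4 pos [ 0.6028 -0.3011  0.2386] rot [179.9    0.18 -26.41] q [-26.5  23.4  31.8  98.6  -0.1  89.9] open 0.0857 F [ 0.4 -0.7  0.1] tau [ 0.02 -0.    0.04]
units [-0.04 -0.09  3.74] turn [ 0.02  0.03 -0.07]
```

View pics/scene2.png

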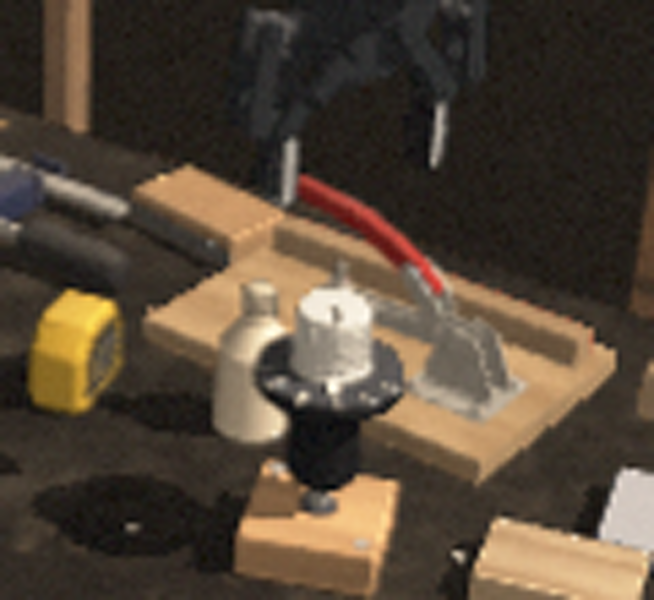

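The scene picture shows the open fingers at (290,170) and (437,150), above and either side of the sleeve at (335,330), with nothing in the way. Now I'll lower.

arm_command:
  increments:
    - [[0,-0.1,0.9],0]
    - [[0,-0.1,1.8],0]
    - [[0,-0.1,2.7],0]
    - [[0,-0.1,3.6],0]
    - [[0,-0.1,3.7],0]

```text
time: 3.0
ee_pos: [0.6016, -0.2947, 0.145]
tcp_rot: [179.9, 0.4, -26.3]
wrist_force: [1.0, 0.3, -0.2]
opening: 0.0857
```

```bash
python3 -c "
from plan import *
to((.6025,-.2987,.145),-26)"
```

```text
t 3.0 pos [ 0.6016 -0.2947  0.145 ] rot [179.93   0.38 -26.26] q [-26.1  21.3  18.7  87.7  -0.1  90.2] open 0.0857 F [ 1.   0.3 -0.2] tau [ 0.07 -0.02  0.  ]
units [ 0.1   0.13 -0.  ] turn [ 0.01  0.06 -0.04]
```

arm_command:
  increments:
    - [[0.1,0.14,0],0]
    - [[0.1,0.14,0],0]
    - [[0.1,0.14,0],0]

```text
time: 3.3
ee_pos: [0.6027, -0.2991, 0.1465]
tcp_rot: [179.9, 0.3, -26.3]
wrist_force: [0.6, 0.3, 0.5]
opening: 0.0854
```

```bash
python3 -c "
from plan import *
to((.6025,-.2987,.145),-26)"
```

```text
t 3.3 pos [ 0.6027 -0.2991  0.1465] rot [179.94   0.27 -26.26] q [-26.4  21.6  19.2  87.9  -0.1  89.9] open 0.0854 F [0.6 0.3 0.5] tau [ 0.01 -0.02  0.02]
units [-0.01 -0.01  0.06] turn [ 0.01  0.05 -0.04]
```

arm_command:
  increments:
    - [[0,0,0.06],0]
    - [[0,0,0.06],0]
    - [[0,0,0.06],0]
    - [[0,0,0.06],0]
    - [[0,0,0.06],0]
  claw: 1
  force: 30

```text
time: 3.8
ee_pos: [0.605, -0.3002, 0.1463]
tcp_rot: [179.9, -0.1, -26.3]
wrist_force: [10.8, -4.9, 1.5]
opening: 0.0399
```

arm_command:
  increments:
    - [[0,0,0],0]
    - [[0,0,0],0]
    - [[0,0,0],0]

```text
time: 4.1
ee_pos: [0.6051, -0.3003, 0.1464]
tcp_rot: [179.9, -0.1, -26.3]
wrist_force: [2.8, -1.1, -0.2]
opening: 0.04
```

```bash
python3 -c "
from plan import *
to((.6025,-.2987,.145),2)"
```

```text
t 4.1 pos [ 0.6051 -0.3003  0.1464] rot [ 1.7994e+02 -1.1000e-01 -2.6260e+01] q [-26.4  21.6  19.2  87.5  -0.1  89.9] open 0.04 F [ 2.8 -1.1 -0.2] tau [-0.08 -0.14  0.05]
units [-0.12 -0.01  0.06] turn [ 0.02 -0.02 -4.71]
```

arm_command:
  increments:
    - [[0,0,0],-0.5]
    - [[0,0,0],-1.0]
    - [[0,0,0],-1.5]
    - [[0,0,0],-2.0]
    - [[0,0,0],-2.4]

```text
time: 4.6
ee_pos: [0.6059, -0.3006, 0.1464]
tcp_rot: [179.9, -0.2, -11.7]
wrist_force: [6.7, -3.3, -1.6]
opening: 0.04
```

```bash
python3 -c "
from plan import *
to((.6051,-.3003,.1464),2.5)"
```

```text
t 4.6 pos [ 0.6059 -0.3006  0.1464] rot [179.89  -0.19 -11.75] q [-26.4  21.6  19.2  87.4  -0.1  75.4] open 0.04 F [ 6.7 -3.3 -1.6] tau [-0.42 -0.98 -0.07]
units [-0.03 -0.   -0.  ] turn [ 0.02 -0.03 -2.37]
```

arm_command:
  increments:
    - [[0,0,0],-0.5]
    - [[0,0,0],-1.0]
    - [[0,0,0],-1.5]
    - [[0,0,0],-2.0]
    - [[0,0,0],-2.4]

```text
time: 5.1
ee_pos: [0.6067, -0.3007, 0.1464]
tcp_rot: [179.8, -0.2, 2.8]
wrist_force: [7.8, -1.1, -2.3]
opening: 0.0401
```

arm_command:
  increments:
    - [[0,0,0],0]
    - [[0,0,0],0]

```text
time: 5.3
ee_pos: [0.6067, -0.3008, 0.1464]
tcp_rot: [179.8, -0.2, 2.7]
wrist_force: [2.9, -0.8, -1.1]
opening: 0.04
```

Run:
```python
from plan import *
from workcell import camera
from pol import polar
to((.6051,-.3003,.1464),2.5)
c=camera('scene');u,v=proj(c,[.6,-.3,.14])[0].astype(int)
a=cv2.resize(c['frame'][v-25:v+25,u-30:u+30,::-1],(720,600),interpolation=cv2.INTER_CUBIC)
cv2.imwrite('pics/scene3.png',a)
```

```text
t 5.3 pos [ 0.6067 -0.3008  0.1464] rot [179.81  -0.25   2.75] q [-26.3  21.7  19.3  87.3  -0.   60.9] open 0.04 F [ 2.9 -0.8 -1.1] tau [-0.19 -0.12  0.03]
units [-0.06 -0.02 -0.  ] turn [ 0.03 -0.04  0.04]
```

View pics/scene3.png

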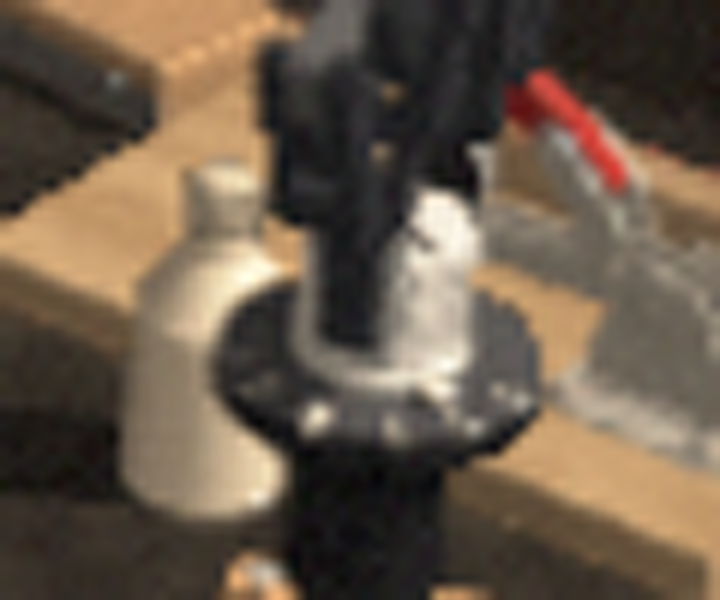

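The pointer, now at (440,385), has left 4 (tick at about (398,425)) and aims at the next numeral to the right. I'll release, lift and check.

arm_command:
  increments:
    - [[0,0,0],0]
    - [[0,0,0],0]
    - [[0,0,0],0]
    - [[0,0,0],0]
    - [[0,0,0],0]
  claw: -1

```text
time: 5.85
ee_pos: [0.6067, -0.3007, 0.1464]
tcp_rot: [179.8, -0.2, 2.7]
wrist_force: [0.2, -0.6, 0.7]
opening: 0.0857
```

arm_command:
  increments:
    - [[0,0,-0.8],0]
    - [[0,0,-1.8],0]
    - [[0,0,-2.8],0]
    - [[0,0,-3.8],0]
    - [[0,0,-4.8],0]

```text
time: 6.35
ee_pos: [0.606, -0.3003, 0.2676]
tcp_rot: [179.8, -0.3, 2.7]
wrist_force: [1.1, 0.1, 0.5]
opening: 0.0854
```

arm_command:
  increments:
    - [[-1.5,0,-0.5],0]
    - [[-3,0,-1],0]
    - [[-4.5,0,-1],0]
    - [[-6,0,-1],0]
    - [[-7.5,0,-1],0]

```text
time: 6.85
ee_pos: [0.4171, -0.309, 0.2918]
tcp_rot: [179.8, -0.3, 2.7]
wrist_force: [-0.6, -0.7, 0.9]
opening: 0.0858
```

Run:
```python
from plan import *
from workcell import camera
import pickle
from pol import polar
to((.6051,-.3003,.1464),2.5)
ims=[];cr=[]
for n in('top','scene'):
    c=camera(n);pickle.dump(c,open(n+'4.pkl','wb'))
    u,v=proj(c,[.6025,-.2987,.14])[0].astype(int)
    cr.append(cv2.resize(c['frame'][v-26:v+26,u-26:u+26,::-1],(390,390),interpolation=cv2.INTER_CUBIC))
    r,im=polar(c,(.602,-.298)); ims.append(cv2.resize(im[::-1,60:][:,:,::-1],(780,105),interpolation=cv2.INTER_CUBIC))
im=np.vstack(ims)
for a in range(60,360,20): cv2.putText(im,str(a),(int((a-60)*2.6),12),0,.4,(0,255,0),1)
cv2.imwrite('pics/after.png',np.vstack([np.hstack(cr),im])[:600])
```

```text
t 6.85 pos [ 0.4171 -0.309   0.2918] rot [179.79  -0.28   2.74] q [-36.5   1.8  12.3 100.2   0.   50.7] open 0.0858 F [-0.6 -0.7  0.9] tau [-0.02  0.02 -0.01]
units [ 7.5  -0.01  5.85] turn [ 0.04 -0.05  0.04]
```

View pics/after.png

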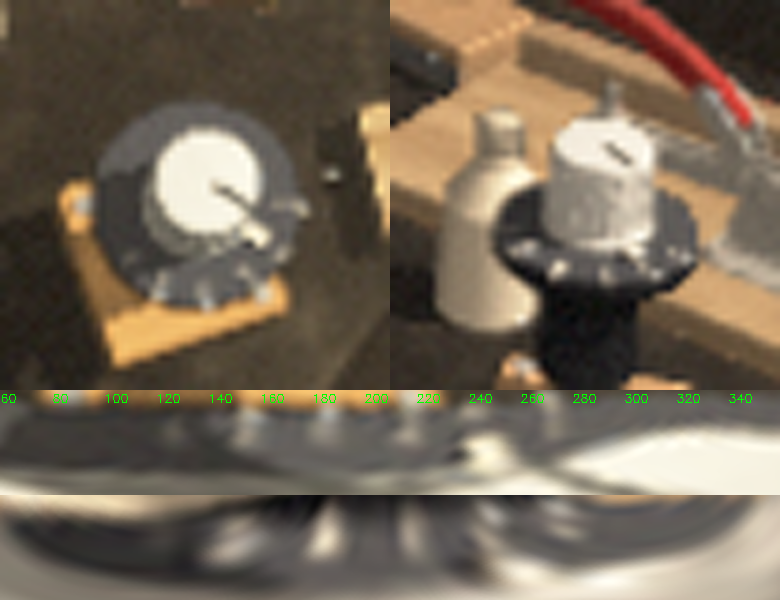

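The pointer now lines up at about 242°, one number past 4 (tick at about 213°) and short of 6 (about 268°). I'll check with numbers, using the black line and the pointer before and after, and confirm the slim driver is unchanged.

Run:
```python
import pickle
from h import *
for f in('top.pkl','top4.pkl','scene.pkl','scene4.pkl'):
    c=pickle.load(open(f,'rb'));a=np.deg2rad(np.arange(150,300,.5))
    def samp(ctr,r,z):
        X=np.array([[ctr[0]+r_*np.cos(t),ctr[1]+r_*np.sin(t),z] for r_ in r for t in a])
        uv=proj(c,X).astype(np.float32).reshape(len(r),len(a),2)
        return cv2.remap(c['frame'],uv[...,0],uv[...,1],cv2.INTER_CUBIC).mean((0,2))
    s=samp((.603,-.2987),np.arange(.006,.017,.001),.163)
    w=np.clip(np.median(s)-s-15,0,None); i=w.argmax();k=slice(max(0,i-40),i+40);line=np.rad2deg((w[k]*a[k]).sum()/w[k].sum())
    p=samp((.603,-.2987),np.arange(.027,.031,.001),.128)
    w=np.clip(p-np.percentile(p,60)-15,0,None);i=np.where((np.rad2deg(a)<260),w,0).argmax();k=slice(max(0,i-16),i+17);pt=np.rad2deg((w[k]*a[k]).sum()/w[k].sum())
    print(f,'line',round(line,1),'ptr',round(pt,1))
a,b=[pickle.load(open(f,'rb'))['frame'] for f in('scene.pkl','scene4.pkl')]
print('slim diff',np.abs(a[160:220,170:215].astype(int)-b[160:220,170:215]).mean())
u,v=190,185
cv2.imwrite('pics/slim.png',np.hstack([cv2.resize(x[v-28:v+28,u-28:u+28,::-1],(390,390)) for x in(a,b)]))
```

```text
top.pkl line 215.9 ptr 214.0
top4.pkl line 248.5 ptr 242.7
scene.pkl line 218.0 ptr 214.0
scene4.pkl line 261.0 ptr 247.0
slim diff 2.272962962962963
```

View pics/slim.png

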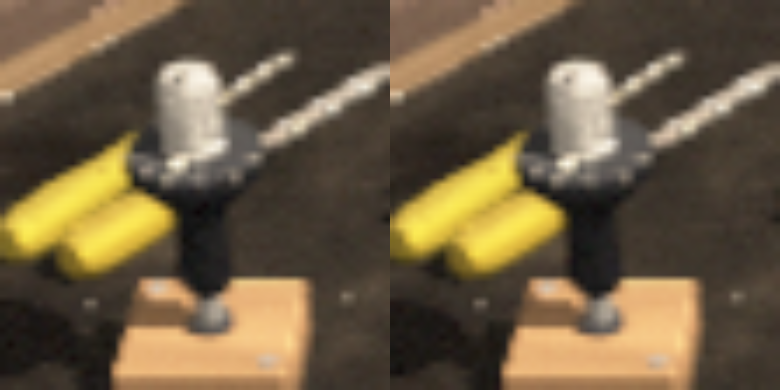

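```bash
python3 -c "
from workcell import job_done
print(job_done())"
```

```text
the job is handed in; nothing more can be done
None
```

I turned the thick black driver's sleeve anticlockwise from 4 to 5, let go and backed the arm clear. The job was handed in at about 7 s of the 32 s allowed.

- **Pointer at 5:** the top camera put the pointer at 214.0° before and 242.7° after. That is 28.7°, one number, and the gripper itself turned 29°. The scale reads about 239–240° for 5 and 268° for 6.
- **Weaker checks:** these agreed only loosely.
  - The black line on the sleeve's top moved 33° in the top view and 43° in the scene view.
  - The pointer measured from the scene camera came to 247°, 33° from its start.
  - I put these down to the low resolution and the neighbouring numerals and edges, and went by the top view of the pointer and the gripper's turn.
- **Slim driver:** it looks unchanged in crops taken before and after, and I did not touch it.
- **Forces:** the largest wrist force I read was about 12 N.

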